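# Clamp the glue bottle in the notched slide clamp

### The job

Clamp the glue bottle in the slide clamp so that its cap can be worked with one hand: hold the release bar up off the notches, slide the carriage until its sprung pad pushes the bottle home into the V block and presses it snugly (springs clearly squeezed but not near their end), then let the bar go so that its tooth drops fully into the nearest notch and the carriage stays locked. Do not crush the bottle or tip it, do not drag or force the tooth against the rack, and leave the other things alone.

Things in the scene. Friction and masses are not known exactly. Their poses are not given: they have to be found in the camera images.
- clamp_base: Aluminium base plate of the clamp, 110 x 250 x 10 mm, fixed to the table. Origin on the table, 10 mm toward the V block from the middle of the plate. Its y axis is the rail: the carriage clamps toward +y, where the V block stands; z up. Its yaw gives the rail direction.
- v_block: Fixed smooth aluminium V block (right angle), 40 mm high, at the +y end of the base, opening toward -y (to the carriage). Origin on the top of the base plate (10 mm over the table), on the upright axis that the bottle has when it sits home in the V.
- rack: Fixed dark steel toothed strip, 12 mm wide and 151 mm long, along the -x edge of the base, 45 mm from the rail's centre line. 13 teeth every 12 mm, each 7 mm wide with a flat top, 22 mm over the table; the notches between them are 5 mm wide. Origin at the strip's underside near its -y end, in no set place relative to the teeth.
- carriage: Grey block, 56 x 50 x 36 mm, that slides 125 mm along the rail; sliding friction about 8 N (it stays where it is left, even against the pad's springs when snug). May start with the tooth in a notch or standing on a tooth between notches. Origin on the top of the base plate (10 mm over the table), under the middle of the block, axes as the base.
- release_bar: Black cross bar over the carriage, 88 mm along x, 12 mm wide along the rail (y), 10 mm high; pinch it from above across its 12 mm (20 mm free below within 15 mm of the origin). Origin at its grasp point, mid-height over the carriage's centre: 88 mm over the table when fully down. It slides straight up in the carriage, 18 mm to a stop; springs push it down with 5 N (down) to 8 N (up).
- tooth_tip (a point): Lower end of the tooth, a 4 mm wide steel blade with a rounded tip at the release bar's -x end, over the rack. Bar fully down: tooth in a notch. Bar 6 mm up: it stands on a rack tooth. From 7 mm up: clear. Let go between notches it stays on a tooth; then nudge the carriage along by the side of the bar until it drops and stops the carriage.
- jaw_pad: Plate faced in smooth white nylon, 46 x 36 x 6 mm, upright on two coil-sprung rods at the carriage's +y side. It can be pushed back 34 mm, 0.3 N per mm. Origin at the centre of its face: 71 mm from the carriage's origin along +y with slack springs, 36 mm over the table. Locked at 2 to 8 N (7 to 26 mm back) it holds well; under 1.5 N is loose, over 10 N (33 mm) crushes the bottle; one notch is worth 3.6 N.
- glue_bottle: Small white glue bottle with a long red nozzle cap, body 27 mm in diameter and 48 mm high, 80 mm high in all, standing on the base plate between pad and V block, not yet home. Origin at the centre of its underside, 10 mm over the table.
- tape_roll: Bystander: roll of tape lying flat, 96 mm across, 24 mm high. Origin at the centre of its underside.
- pin_driver: Bystander: small screwdriver lying down, 112 x 13 x 13 mm. Origin at the centre of its underside.
- dispenser: Bystander: dark solvent dispenser standing upright, 53 x 60 x 129 mm. Origin at the centre of its underside.
There are look-alikes about, which are no part of the job. Leave any orange or pink look-alike of the glue_bottle alone.

How it is judged:
By the outcome, as a careful person would: the job done as asked, in the order asked, and still so for the second after the job is handed in, with the robot touching nothing.
It also fails if it takes over 43 s, if anything falls off the work surface, if the arm or the gripper's body presses on something with over 40 N, if the wrist force passes 120 N, or if a joint passes its speed limit or range.

### The arm

A 6-joint arm with a two-finger parallel gripper is mounted at the origin on a cart in front of the work surface, level with it; the furniture and walls round the work are solid. World frame = base frame: x ahead of the robot, y to its left, z up, the work surface at z = 0. Lengths are in m, angles in rad, forces in N, time in s.
With the tool pointing down it reaches from about 0.3 to 0.875 m from the base axis. Payload 6.4 kg.
Tool frame: the origin (TCP) lies midway between the tips of the shut fingers; the grasp point (between the pads) lies 19 mm behind it (ctrl.pinch_z is the distance from the TCP to the grasp point, in m); z points along the fingers, y is the line along which they close (so a half turn about z gives the same grasp; the last joint's range is limited). The gripper opens to 85 mm and grips with 20 to 120 N. Pads are 22 mm wide; open, the fingers measure 114 mm over their backs; the gripper's body (76 mm by 85 mm) begins 54 mm behind the grasp point. The pads swing forward as they close: fully open they stand 13 mm farther back than shut.
Start: joints at [1.074, 0.181, 1.607, -0, 1.354, -0.206], TCP at [0.165, 0.551, 0.231] pointing down, gripper open.
Joint ranges: [-2.99, 2.99], [-0.89, 2.07], [0.3, 2.58], [-1.14, 4.28], [0, 2.63], [-3.12, 3.12]. Speed limits (rad/s): [2.57, 2.57, 3.01, 3.14, 3.14, 3.14].

### API

Orientations are given as a unit quaternion [w, x, y, z].
In Python, from bench import ctrl gives the robot as it stands.
- The arm moves only by the tool apply_moves, never from a script. Its argument "moves" is a list of rows, each an object with "jaw": the opening, from 0 (shut) to 1 (fully open); "offset": the shift along the tool's x, y, z in mm, a list of three; "rot": the turn, a rotation vector about the tool's x, y, z in degrees, a list of three. In form: [{"jaw": jaw, "offset": [dx, dy, dz], "rot": [ax, ay, az]}, ...]. A call has exactly 5 rows; each row shifts and turns the commanded pose from where the row before left it, along the tool's axes as they then stand; what a row does not reach is not made up. A row lasts 1/8 s, in which the tool goes at most 62.5 mm and 10.7 degrees, less where a joint would pass 70% of its speed; a pose out of reach is approached as far as the arm can. A call is refused whole if a number of a shift passes 62.5 or a number of a turn 10.7, either way. A call with a gripper value outside its range is refused whole. The fingers move at their own pace and stop on an object; the grip force is fixed at half the most. Time passes only in rows, so rows that do not move let the fingers close, or fill a call up. It gives the time, the measured TCP pose, the force, the opening and the grip force at its end, in the units of the state.
- ctrl.get_obs(): the state, without advancing time (a new reading comes with each control period).
- ctrl.camera(name): name is "scene" or "top" or "wrist"; returns (picture, depth): 400x640x3 uint8, red, green, blue; 400x640 float32, m along the optical axis (not along the pixel's ray), 0 where there is no reading.
- ctrl.camera_params(name): a dict with "K" (3x3 intrinsics, pixels), "cam_to_world" (4x4, takes a point from camera to world coordinates); the wrist camera has in their place "mount" (4x4, takes a point from camera to tool coordinates, whose origin is the TCP and whose axes are the flange's). Camera axes: x right, y down, z forward; pixel columns grow to the right and rows downward; lengths in m; the calibration is good to about 2 mm. A picture is of the moment at which its call begins: read the wrist's pose just before it. camera_params takes no time and is no camera call.
- ctrl.hand_in(): hands the job in; it is judged then, once.
Trained networks look in the newest picture that a camera, given by its name, has taken for a name from the list of things; names that differ only in an ending like _2 or _b are one class to them, and where a whole thing is asked for, a point or a joint stands for the part that bears it (a point fixed in the world has none). Each returns a list of dicts, best first, with "score" (0 to 1); they miss things now and then, are a little off and sometimes report something else, mostly with a low value. They report only what shows in the picture. A call takes as long as a camera call. They do not tell look-alikes from the thing itself.
- ctrl.outline_of(camera, target): "region" (400x640 bool, what is visible of it) and "position" ([column, row] in pixels, amid what is visible of it).
The state is a dict: "time_s": time; "q": joint angles; "dq": joint speeds; "joint_efforts": joint torques, N m; "eef_pos": TCP position; "eef_rot": TCP orientation; "wrist_force": force on the tool from outside, world axes, zero at the start; "torque": the same for the moment, N m; "opening": opening from 0.0 (shut) to 1.0 (fully open); "grasp_force": force on a finger pad.
Only numpy, scipy, OpenCV 4.12 (cv2) and the standard library are available. Lean on these libraries where they do the work, as an engineer would, in place of code of your own. Each camera call takes 0.05 s, during which the arm holds its last target. There are 200 camera calls.

## Working session

There is one attempt and no reset: what is moved stays moved. The work goes in short steps, Python scripts to look and compute and a tool call to move; the robot and the scene stay as the last step left them, time stands still between calls to the robot, and variables do not carry over. Pictures are saved under pics/ and viewed, at most 10 in all, crops included, and the job is handed in when it is done.

Besides the shell and the picture viewer there is one more tool, called after "Request:" by a JSON object that holds its "method" and its "body", one argument or row to a line. apply_moves: Moves the arm, as the interface text tells. Its arguments: {"type":"object","properties":{"moves":{"type":"array"}},"required":["moves"]}

```bash
mkdir -p pics; cat > h.py <<'E'
import numpy as np, cv2
from bench import ctrl
from scipy.spatial.transform import Rotation as R
def rot(o): q=o["eef_rot"]; return R.from_quat([q[1],q[2],q[3],q[0]]).as_matrix()
def shot(n,save=None):
    o=ctrl.get_obs(); im,d=ctrl.camera(n); p=ctrl.camera_params(n)
    if n=="wrist":
        T=np.eye(4);T[:3,:3]=rot(o);T[:3,3]=o["eef_pos"];C=T@np.array(p["mount"])
    else: C=np.array(p["cam_to_world"])
    K=np.array(p["K"])
    v,u=np.mgrid[:400,:640]
    P=np.stack([(u-K[0,2])/K[0,0]*d,(v-K[1,2])/K[1,1]*d,d],-1)@C[:3,:3].T+C[:3,3]
    P[d==0]=np.nan
    if save: cv2.imwrite("pics/"+save,im[...,::-1])
    return im,d,P,K,C
E
python3 - <<'E'
from h import *
o=ctrl.get_obs();print(o["time_s"],o["eef_pos"],o["eef_rot"],ctrl.pinch_z)
a=shot("top","top1.png");print(a[4].round(3).tolist())
for n in ["clamp_base","v_block","rack","carriage","release_bar","jaw_pad","glue_bottle"]:
    for r in ctrl.outline_of("top",n)[:3]:
        m=r["region"];print(n,round(r["score"],2),np.round(r["position"]),m.sum(),np.nanmedian(a[2][m],axis=0).round(4),np.nanpercentile(a[2][m][:,2],95).round(3))
np.savez("top1.npz",P=a[2],im=a[0])
b=shot("scene","scene1.png")
cv2.imwrite("pics/s.png",np.vstack([a[0],b[0]])[::1,:,::-1][:, :])
im=cv2.imread("pics/s.png");cv2.imwrite("pics/s.png",cv2.resize(im,(480,600),interpolation=cv2.INTER_AREA))
E
```

```text
0.0 [0.16458068 0.55036342 0.23037222] [-3.02150518e-04  1.44896329e-01  9.89446450e-01 -8.27506942e-04] 0.0187
[[-0.0, -0.989, 0.149, 0.396], [-1.0, -0.0, -0.004, 0.089], [0.004, -0.149, -0.989, 1.159], [0.0, 0.0, 0.0, 1.0]]
clamp_base 0.94 [290. 228.] 3061 [0.4856 0.1651 0.0114] 0.057
v_block 0.49 [254. 228.] 128 [0.4854 0.2709 0.0479] 0.053
rack 0.63 [294. 168.] 100 [0.6721 0.1583 0.0108] 0.015
rack 0.48 [300. 246.] 210 [0.4443 0.1383 0.0195] 0.025
carriage 0.83 [312. 226.] 591 [0.4867 0.0974 0.0496] 0.099
release_bar 0.45 [319. 232.] 137 [0.4791 0.0891 0.0979] 0.101
jaw_pad 0.64 [292. 230.] 58 [0.4823 0.1549 0.0474] 0.056
glue_bottle 0.49 [265. 229.] 81 [0.4852 0.2289 0.0545] 0.081
glue_bottle 0.38 [360. 233.] 105 [ 0.4777 -0.0336  0.0418] 0.065
```

View pics/s.png

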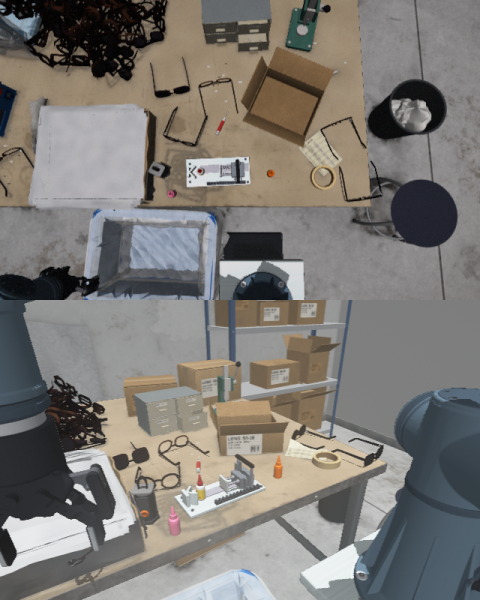

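```bash
python3 - <<'E'
import cv2
im=cv2.imread("pics/top1.png")
cv2.imwrite("pics/c1.png",cv2.resize(im[150:300,210:410],(800,600),interpolation=cv2.INTER_CUBIC))
E
```

```text
(no output)
```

View pics/c1.png

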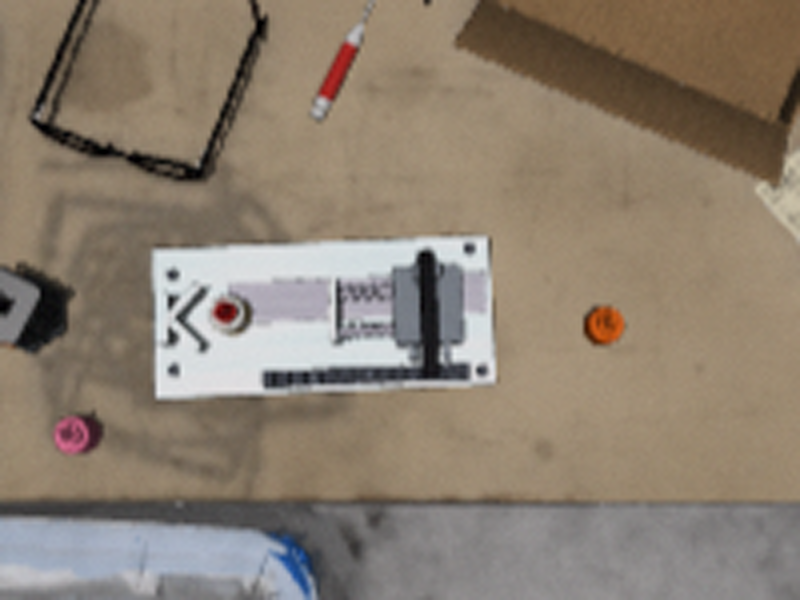

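The top crop shows the clamp at about (155–495, 240–395): V block on the left, the white bottle with the red cap at crop (228,313), bar at (428,310), and rack on the near side. Candidates for the bottle are white with red nozzle (228,313), orange (605,325) and pink (78,435). The one between pad and V block is white with a red cap as described, so it is the real one. Next I'll go over the clamp for a wrist view.

```bash
python3 - <<'E'
from h import *
d=np.load("top1.npz");P=d["P"];im=d["im"]
m=(np.abs(P[...,2]-.010)<.006)&(im.min(-1)>180)&(P[...,0]>.38)&(P[...,0]<.6)&(P[...,1]>0)&(P[...,1]<.35)
r=cv2.minAreaRect((P[m][:,:2]*1000).astype(np.float32));print(r)
m=(P[...,2]>.085)&(im.max(-1)<90)&(abs(P[...,0]-.48)<.08)&(abs(P[...,1]-.09)<.05)
print(m.sum(),cv2.minAreaRect((P[m][:,:2]*1000).astype(np.float32)),P[m].mean(0))
print(np.round(ctrl.camera_params("wrist")["mount"],3).tolist(),np.round(ctrl.camera_params("wrist")["K"],1).tolist())
E
```

```text
((487.9015197753906, 167.76458740234375), (108.38060760498047, 248.54005432128906), 2.4977712631225586)
133 ((481.69342041015625, 89.0889892578125), (81.82667541503906, 10.90986156463623), 0.050355613231658936) [0.48060583 0.08940122 0.09771266]
[[0.001, -0.957, -0.291, 0.073], [1.0, 0.0, 0.001, 0.001], [-0.001, -0.291, 0.957, -0.143], [0.0, 0.0, 0.0, 1.0]] [[277.8, 0.0, 322.0], [0.0, 277.8, 200.6], [0.0, 0.0, 1.0]]
```

Request:
{"method": "apply_moves", "body": {
  "moves": [
    {"jaw":1,"offset":[0,-40,0],"rot":[0,0,-9.6]},
    {"jaw":1,"offset":[0,-40,0],"rot":[0,0,-9.6]},
    {"jaw":1,"offset":[-43,-42,0],"rot":[0,0,0]},
    {"jaw":1,"offset":[-43,-42,0],"rot":[0,0,0]},
    {"jaw":1,"offset":[-43,-42,0],"rot":[0,0,0]}
  ]
}}

```text
time_s: 1.08
eef_pos: [0.284, 0.3515, 0.2317]
eef_rot: [0.001, -0.023, 1.0, 0.0]
wrist_force: [0.5, 0.2, -0.4]
opening: 0.999
grasp_force: 0.0
```

Request:
{"method": "apply_moves", "body": {
  "moves": [
    {"jaw":1,"offset":[-43,-42,0],"rot":[0,0,0]},
    {"jaw":1,"offset":[-43,-42,0],"rot":[0,0,0]},
    {"jaw":1,"offset":[-43,-42,10],"rot":[0,0,0]},
    {"jaw":1,"offset":[-43,-42,20],"rot":[0,0,0]},
    {"jaw":1,"offset":[-43,-42,20],"rot":[0,0,0]}
  ]
}}

```text
time_s: 1.7
eef_pos: [0.5074, 0.1519, 0.1817]
eef_rot: [0.001, -0.022, 1.0, 0.0]
wrist_force: [0.8, 0.2, -0.1]
opening: 0.999
grasp_force: 0.0
```

Request:
{"method": "apply_moves", "body": {
  "moves": [
    {"jaw":1,"offset":[0,0,10],"rot":[0,0,0]},
    {"jaw":1,"offset":[0,0,10],"rot":[0,0,0]},
    {"jaw":1,"offset":[0,0,0],"rot":[0,0,0]},
    {"jaw":1,"offset":[0,0,0],"rot":[0,0,0]},
    {"jaw":1,"offset":[0,0,0],"rot":[0,0,0]}
  ]
}}

```text
time_s: 2.33
eef_pos: [0.5059, 0.1543, 0.1627]
eef_rot: [0.001, -0.023, 1.0, 0.0]
wrist_force: [-0.1, 0.4, -0.2]
opening: 1.002
grasp_force: 0.0
```

```bash
python3 - <<'E'
from h import *
a=shot("wrist","w1.png");np.savez("w1.npz",P=a[2],im=a[0],C=a[4])
o=ctrl.get_obs();print(o["time_s"],o["eef_pos"],rot(o).round(3).tolist(),o["wrist_force"])
E
```

```text
2.375 [0.50590194 0.15409855 0.16258085] [[-0.999, -0.045, 0.001], [-0.045, 0.999, 0.0], [-0.001, 0.0, -1.0]] [-0.46797868 -0.37866455 -0.36206947]
```

View pics/w1.png

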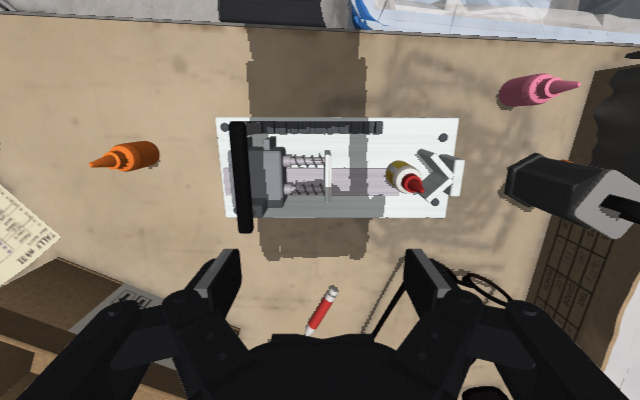

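The picture shows the base at (218–462, 118–218), bar at (240,178), pad at (327,175), bottle (405,178), V vertex near (455,178) and rack at (250–382,127). I'll rectify it at the known heights.

```bash
python3 - <<'E'
from h import *
d=np.load("w1.npz");P=d["P"];im=d["im"];C=d["C"];K=np.array(ctrl.camera_params("wrist")["K"])
m=(np.abs(P[...,2]-.010)<.006)&(im.min(-1)>170)&(P[...,0]>.38)&(P[...,0]<.6)&(P[...,1]>0)&(P[...,1]<.35)
r=cv2.minAreaRect((P[m][:,:2]*1000).astype(np.float32));print("base",r)
g=(np.abs(P[...,2]-.010)<.006)&m; 
yaw=np.deg2rad(r[2] if r[2]<45 else r[2]-90)
c=np.array(r[0])/1000; ex=np.array([np.cos(yaw),np.sin(yaw)]);ey=np.array([-ex[1],ex[0]])
print("yaw",np.rad2deg(yaw))
rel=P[...,:2]-c; S=rel@ey*1000; T=rel@ex*1000; Z=P[...,2]*1000
def st(mm,n): print(n,mm.sum(),"s",np.percentile(S[mm],[2,50,98]).round(1),"t",np.percentile(T[mm],[2,50,98]).round(1),"z",np.percentile(Z[mm],[2,50,98]).round(1))
reg=(abs(S)<140)&(abs(T)<62)
st(reg&(Z>85)&(im.max(-1)<90),"bar")
st(reg&(Z>40)&(Z<60)&(S>80),"vtop")
st(reg&(Z>40)&(S>30)&(S<85),"bottle")
st(reg&(Z>30)&(Z<60)&(S<20)&(S>-30),"pad")
st(reg&(Z>40)&(Z<50)&(S<-50)&(S>-125),"carr")
st(reg&(abs(Z-22)<4)&(T<-35),"rack")
# orthos 3px/mm, s -130..130 (cols)
def ortho(z,t0,t1,k=3,s0=-133,s1=133):
    s=np.arange(s0,s1,1/k);t=np.arange(t0,t1,1/k);SS,TT=np.meshgrid(s,t)
    W=np.stack([c[0]+(TT*ex[0]+SS*ey[0])/1000,c[1]+(TT*ex[1]+SS*ey[1])/1000,np.full_like(SS,z)],-1)
    q=(W-C[:3,3])@C[:3,:3];u=q[...,0]/q[...,2]*K[0,0]+K[0,2];v=q[...,1]/q[...,2]*K[1,1]+K[1,2]
    return cv2.remap(im,u.astype(np.float32),v.astype(np.float32),cv2.INTER_CUBIC)[...,::-1]
o=[ortho(.022,-55,-33),ortho(.050,-35,35),ortho(.093,-55,50)]
out=np.vstack(o);
for s in range(-130,131,10): out[:6 if s%50 else 14,int((s+133)*3)]=(0,0,255); out[66:72,int((s+133)*3)]=(0,0,255); out[276:282,int((s+133)*3)]=(0,0,255)
print(out.shape);cv2.imwrite("pics/o1.png",out)
g=o[0].mean(-1)
for tt in (-47,-45,-43): print(tt,g[int((tt+55)*3),(133-100)*3:(133+40)*3:3].astype(int).tolist())
np.savez("fr.npz",c=c,yaw=yaw)
E
```

```text
base ((487.8979797363281, 169.3088836669922), (108.9277572631836, 249.15994262695312), 2.5961687564849854)
yaw 2.5961687564849854
bar 47261 s [-84.5 -18.9  54.4] t [-11.5   6.7  26.6] z [ 98.1 241.9 262. ]
vtop 1062 s [ 85.4 103.7 116. ] t [-21.4   0.3  20.2] z [40.8 49.5 51.2]
bottle 11901 s [31.  46.7 64.1] t [-4.7  7.  27.2] z [ 53.6 232.9 256.7]
pad 648 s [-29.5 -12.3  -6.6] t [-22.5  -2.6  20.3] z [35.4 48.1 54.8]
carr 1368 s [-101.1  -66.   -51.7] t [-41.5  -5.   27.1] z [41.3 49.3 50. ]
rack 1008 s [-87.6 -18.   43.5] t [-50.8 -45.2 -39.3] z [19.7 21.8 23.4]
(591, 798, 3)
-47 [18, 19, 20, 20, 21, 18, 14, 15, 11, 22, 43, 55, 56, 56, 56, 55, 56, 54, 56, 57, 55, 56, 55, 56, 48, 34, 30, 41, 46, 47, 51, 49, 45, 46, 46, 44, 41, 31, 32, 45, 47, 47, 47, 45, 45, 47, 47, 47, 43, 35, 39, 46, 47, 46, 45, 47, 46, 46, 46, 48, 41, 38, 46, 47, 47, 44, 42, 46, 47, 47, 47, 47, 41, 42, 47, 47, 47, 44, 42, 48, 46, 46, 47, 46, 43, 45, 48, 46, 48, 45, 44, 46, 47, 46, 48, 49, 50, 50, 47, 47, 46, 44, 45, 47, 46, 46, 45, 56, 74, 80, 81, 60, 44, 38, 39, 45, 46, 47, 47, 45, 44, 46, 48, 49, 43, 33, 37, 4
[... 478 characters left out ...]
 89, 88, 86, 89, 84, 58, 41, 38, 39, 45, 47, 47, 45, 45, 42, 40, 45, 49, 42, 33, 37, 46, 46, 45, 43, 64, 84, 86, 90, 77, 42, 28, 63, 87]
-43 [17, 22, 20, 18, 18, 17, 16, 13, 7, 12, 44, 56, 54, 55, 55, 55, 56, 55, 55, 55, 55, 55, 55, 55, 47, 32, 30, 43, 47, 51, 69, 84, 86, 86, 88, 90, 79, 41, 45, 82, 90, 84, 80, 83, 87, 88, 87, 91, 79, 39, 53, 86, 95, 77, 67, 83, 90, 91, 92, 95, 77, 58, 79, 91, 92, 89, 86, 89, 90, 89, 89, 91, 76, 74, 89, 90, 90, 79, 78, 87, 87, 88, 89, 88, 85, 84, 89, 90, 90, 80, 76, 85, 88, 88, 89, 89, 90, 90, 89, 91, 85, 71, 78, 88, 87, 88, 89, 88, 87, 90, 85, 61, 42, 37, 40, 45, 46, 46, 48, 47, 44, 42, 45, 49, 44, 35, 37, 45, 45, 46, 44, 61, 79, 84, 90, 82, 47, 33, 60, 85]
```

View pics/o1.png

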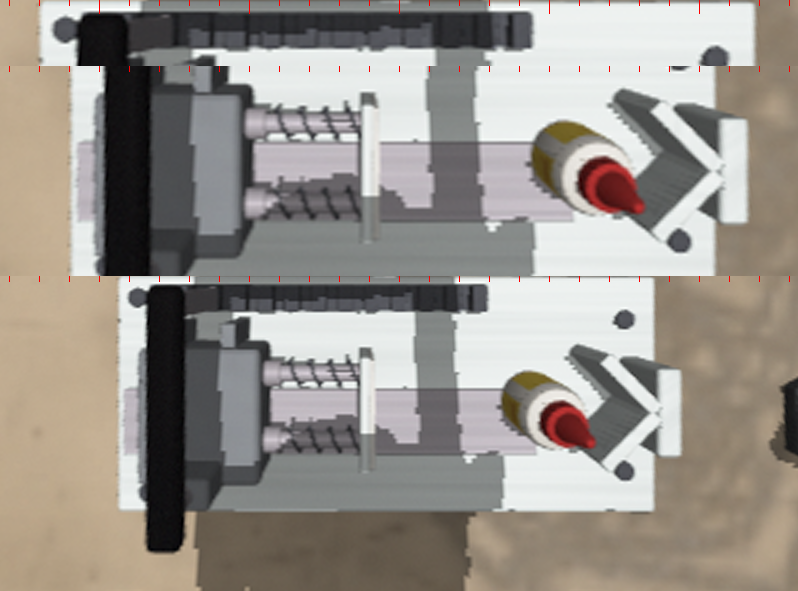

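```bash
python3 - <<'E'
from h import *
d=np.load("w1.npz");P=d["P"];im=d["im"];f=np.load("fr.npz");c=f["c"];yaw=f["yaw"]
ex=np.array([np.cos(yaw),np.sin(yaw)]);ey=np.array([-ex[1],ex[0]])
rel=P[...,:2]-c; S=rel@ey*1000; T=rel@ex*1000; Z=P[...,2]*1000
m=(Z>94)&(Z<106)&(S<-40)&(S>-110)&(abs(T)<60)
w=P[m];print(m.sum(),np.percentile(S[m],[3,50,97]),np.percentile(T[m],[3,97]),np.percentile(Z[m],[5,50,95]))
s=(np.percentile(S[m],3)+np.percentile(S[m],97))/2
b=c+s/1000*ey; 
o=ctrl.get_obs();v=np.r_[b-o["eef_pos"][:2],-(o["eef_pos"][2])];print("bar",b,"tool delta xy mm",(rot(o).T@v*1000).round(1), "tool yaw",np.rad2deg(np.arctan2(-rot(o)[0,1],rot(o)[1,1])))
E
```

```text
1777 [-82.34949914 -76.32734608 -71.41899023] [-49.36002192  31.55669758] [95.67890879 98.1265465  99.38687703]
bar [0.49138054 0.09250355] tool delta xy mm [ 17.5 -60.9 162.6] tool yaw 2.598108617773153
```

Request:
{"method": "apply_moves", "body": {
  "moves": [
    {"jaw":0.6,"offset":[6,-30,0],"rot":[0,0,0]},
    {"jaw":0.6,"offset":[11.5,-31,15],"rot":[0,0,0]},
    {"jaw":0.6,"offset":[0,0,25],"rot":[0,0,0]},
    {"jaw":0.6,"offset":[0,0,25],"rot":[0,0,0]},
    {"jaw":0.6,"offset":[0,0,20],"rot":[0,0,0]}
  ]
}}

```text
time_s: 3.0
eef_pos: [0.491, 0.0918, 0.0764]
eef_rot: [0.0, -0.022, 1.0, -0.0]
wrist_force: [0.0, -0.3, 0.9]
opening: 0.598
grasp_force: 0.0
```

```bash
python3 - <<'E'
from h import *
o=ctrl.get_obs();f=np.load("fr.npz");yaw=f["yaw"];ey=np.array([-np.sin(yaw),np.cos(yaw)]);ex=np.array([ey[1],-ey[0]])
d=(o["eef_pos"][:2]-f["c"])*1000;print("s",d@ey,"t",d@ex,o["eef_pos"],o["wrist_force"])
a=shot("wrist","w2.png")
E
```

```text
s -77.55314057107603 t -0.43447371330151113 [0.49097681 0.09181566 0.07635026] [ 0.00527559 -0.27815416  0.93054252]
```

View pics/w2.png

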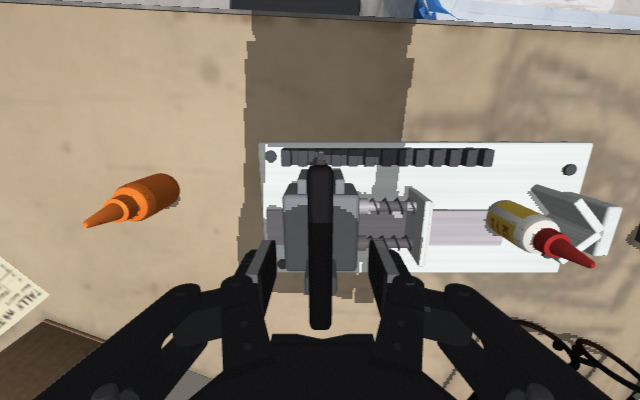

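The bar at column 320 is centred between the fingers (260 and 380), and the rack teeth show at row 157. Closing now.

Request:
{"method": "apply_moves", "body": {
  "moves": [
    {"jaw":0,"offset":[0,0,0],"rot":[0,0,0]},
    {"jaw":0,"offset":[0,0,0],"rot":[0,0,0]},
    {"jaw":0,"offset":[0,0,0],"rot":[0,0,0]},
    {"jaw":0,"offset":[0,0,0],"rot":[0,0,0]},
    {"jaw":0,"offset":[0,0,0],"rot":[0,0,0]}
  ]
}}

```text
time_s: 3.68
eef_pos: [0.492, 0.0915, 0.0779]
eef_rot: [0.001, -0.022, 1.0, -0.0]
wrist_force: [-0.7, -2.6, 4.9]
opening: 0.126
grasp_force: 60.3
```

```bash
python3 - <<'E'
from h import *
f=np.load("fr.npz");c=f["c"];yaw=f["yaw"];ey=np.array([-np.sin(yaw),np.cos(yaw)]);ex=np.array([ey[1],-ey[0]])
im,d,P,K,C=shot("wrist","w3.png")
o=ctrl.get_obs();e=(o["eef_pos"][:2]-c)*1000;print("tcp s",e@ey,e@ex,o["eef_pos"],o["wrist_force"],o["opening"])
k=6
def ortho(z,t0,t1,s0,s1):
    s=np.arange(s0,s1,1/k);t=np.arange(t0,t1,1/k);SS,TT=np.meshgrid(s,t)
    W=np.stack([c[0]+(TT*ex[0]+SS*ey[0])/1000,c[1]+(TT*ex[1]+SS*ey[1])/1000,np.full_like(SS,z)],-1)
    q=(W-C[:3,3])@C[:3,:3];u=q[...,0]/q[...,2]*K[0,0]+K[0,2];v=q[...,1]/q[...,2]*K[1,1]+K[1,2]
    return cv2.remap(im,u.astype(np.float32),v.astype(np.float32),cv2.INTER_CUBIC)[...,::-1]
a=ortho(.022,-60,-30,-105,25);b=ortho(.022,-60,-30,-45,85);
m=ortho(.050,-35,35,-5,125)
for i,s0 in((a,-105),(b,-45),(m,-5)):
    for s in range(s0,s0+130,5): i[:12 if s%10==0 else 5,int((s-s0)*k)]=(0,0,255)
cv2.imwrite("pics/o2.png",cv2.resize(np.vstack([a,b[:],m[60:300]]),None,fx=1,fy=1))
E
```

```text
tcp s -77.84117705616477 0.6350590701239156 [0.4920583  0.09157637 0.07791624] [-1.37553958 -2.02800446  6.34403106] 0.12190271954036566
```

View pics/o2.png

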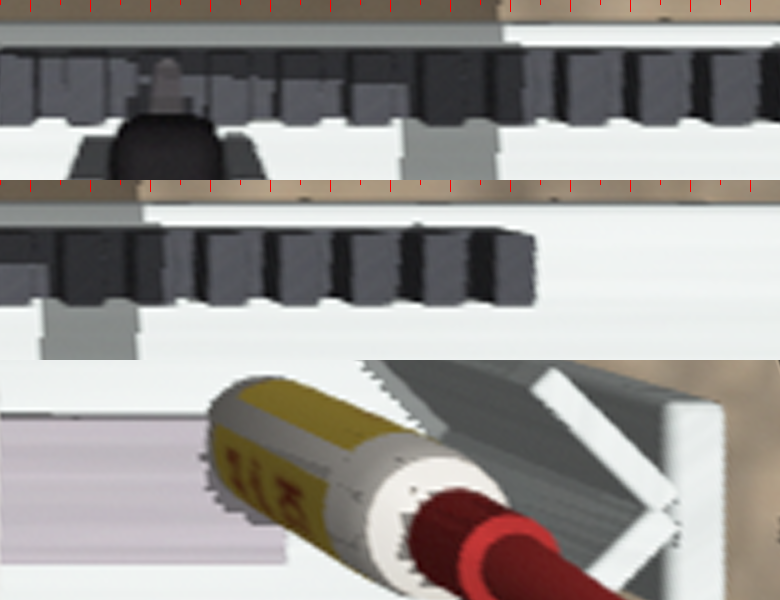

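Notch centres come out at s ≈ −0.7, 11.3 and 23.3 (12 mm apart). The tooth is at s ≈ −77.8, standing on a tooth. The V axis is at s ≈ 83, so pad contact comes at about −1.5 and notch 11.3 gives about 13 mm of squeeze. That makes the travel about 89 mm. Lifting now.

Request:
{"method": "apply_moves", "body": {
  "moves": [
    {"jaw":0,"offset":[0,0,-2],"rot":[0,0,0]},
    {"jaw":0,"offset":[0,0,-2],"rot":[0,0,0]},
    {"jaw":0,"offset":[0,0,-2],"rot":[0,0,0]},
    {"jaw":0,"offset":[0,0,0],"rot":[0,0,0]},
    {"jaw":0,"offset":[0,0,0],"rot":[0,0,0]}
  ]
}}

```text
time_s: 4.35
eef_pos: [0.4919, 0.0915, 0.0826]
eef_rot: [0.001, -0.022, 1.0, -0.0]
wrist_force: [6.5, -3.2, -7.2]
opening: 0.123
grasp_force: 58.7
```

Request:
{"method": "apply_moves", "body": {
  "moves": [
    {"jaw":0,"offset":[0,4,-1],"rot":[0,0,0]},
    {"jaw":0,"offset":[0,9,0],"rot":[0,0,0]},
    {"jaw":0,"offset":[0,9,0],"rot":[0,0,0]},
    {"jaw":0,"offset":[0,9,0],"rot":[0,0,0]},
    {"jaw":0,"offset":[0,9,0],"rot":[0,0,0]}
  ]
}}

```text
time_s: 4.97
eef_pos: [0.4901, 0.1305, 0.0834]
eef_rot: [0.001, -0.022, 1.0, -0.001]
wrist_force: [5.9, -7.1, -7.2]
opening: 0.124
grasp_force: 58.7
```

Request:
{"method": "apply_moves", "body": {
  "moves": [
    {"jaw":0,"offset":[0,4,0],"rot":[0,0,0]},
    {"jaw":0,"offset":[0,4,0],"rot":[0,0,0]},
    {"jaw":0,"offset":[0,4,0],"rot":[0,0,0]},
    {"jaw":0,"offset":[0,4,0],"rot":[0,0,0]},
    {"jaw":0,"offset":[0,4,0],"rot":[0,0,0]}
  ]
}}

```text
time_s: 5.6
eef_pos: [0.4893, 0.1503, 0.0834]
eef_rot: [0.001, -0.022, 1.0, -0.001]
wrist_force: [6.6, -7.5, -6.9]
opening: 0.124
grasp_force: 58.8
```

```bash
cat >> h.py <<'E'
f=np.load("fr.npz");c=f["c"];yaw=f["yaw"];ey=np.array([-np.sin(yaw),np.cos(yaw)]);ex=np.array([ey[1],-ey[0]])
def tcps():
    o=ctrl.get_obs();e=(o["eef_pos"][:2]-c)*1000;F=o["wrist_force"];print("t",o["time_s"],"s",(e@ey).round(1),"t",(e@ex).round(1),"z",o["eef_pos"][2].round(4),"Fs",(F[:2]@ey).round(1),"Ft",(F[:2]@ex).round(1),F[2].round(1),"M",o["torque"].round(2),"op",o["opening"],"g",o["grasp_force"])
E
python3 - <<'E'
from h import *
tcps(); shot("wrist","w4.png")
E
```

```text
t 5.6 s -19.0 t 0.5 z 0.0834 Fs -7.8 Ft 6.3 -6.9 M [-1.22 -1.01 -0.03] op 0.12350892304412774 g 58.750104904174805
```

View pics/w4.png

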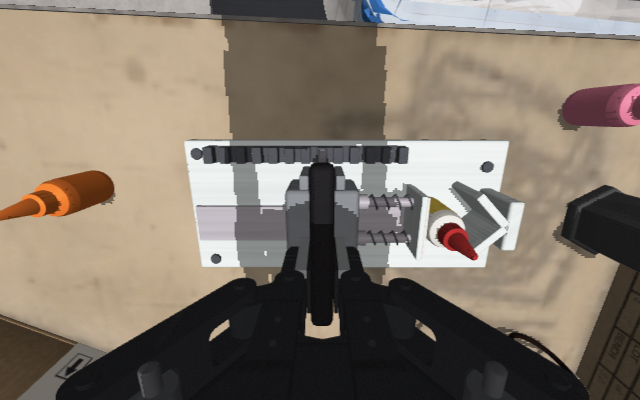

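The carriage follows, the pad (col 418) has reached the upright bottle (440,220), and friction reads about 8 N. Continuing slowly.

Request:
{"method": "apply_moves", "body": {
  "moves": [
    {"jaw":0,"offset":[0,3.5,0],"rot":[0,0,0]},
    {"jaw":0,"offset":[0,3.5,0],"rot":[0,0,0]},
    {"jaw":0,"offset":[0,3.5,0],"rot":[0,0,0]},
    {"jaw":0,"offset":[0,3.5,0],"rot":[0,0,0]},
    {"jaw":0,"offset":[0,3,0],"rot":[0,0,0]}
  ]
}}

```text
time_s: 6.28
eef_pos: [0.4885, 0.1673, 0.0834]
eef_rot: [0.001, -0.022, 1.0, -0.001]
wrist_force: [6.7, -8.5, -6.7]
opening: 0.125
grasp_force: 58.7
```

Request:
{"method": "apply_moves", "body": {
  "moves": [
    {"jaw":0,"offset":[0,3,0],"rot":[0,0,0]},
    {"jaw":0,"offset":[0,3,0],"rot":[0,0,0]},
    {"jaw":0,"offset":[0,3,0],"rot":[0,0,0]},
    {"jaw":0,"offset":[0,2,0],"rot":[0,0,0]},
    {"jaw":0,"offset":[0,0,0],"rot":[0,0,0]}
  ]
}}

```text
time_s: 6.9
eef_pos: [0.488, 0.178, 0.0833]
eef_rot: [0.001, -0.022, 1.0, -0.001]
wrist_force: [6.6, -7.4, -7.4]
opening: 0.121
grasp_force: 58.7
```

```bash
cat >> h.py <<'E'
def ortho(im,K,C,z,t0,t1,s0,s1,k=6):
    s=np.arange(s0,s1,1/k);t=np.arange(t0,t1,1/k);SS,TT=np.meshgrid(s,t)
    W=np.stack([c[0]+(TT*ex[0]+SS*ey[0])/1000,c[1]+(TT*ex[1]+SS*ey[1])/1000,np.full_like(SS,z)],-1)
    q=(W-C[:3,3])@C[:3,:3];u=q[...,0]/q[...,2]*K[0,0]+K[0,2];v=q[...,1]/q[...,2]*K[1,1]+K[1,2]
    i=cv2.remap(im,u.astype(np.float32),v.astype(np.float32),cv2.INTER_CUBIC)[...,::-1].copy()
    for s in range(int(s0),int(s1),5): i[:12 if s%10==0 else 5,int((s-s0)*k)]=(0,0,255)
    return i
E
python3 - <<'E'
from h import *
tcps(); im,d,P,K,C=shot("wrist","w5.png")
cv2.imwrite("pics/o3.png",np.vstack([ortho(im,K,C,.022,-58,-33,-20,110),ortho(im,K,C,.05,-30,30,-20,110)]))
E
```

```text
t 6.9 s 8.6 t 0.5 z 0.0833 Fs -7.7 Ft 6.2 -7.4 M [-1.31 -1.08  0.  ] op 0.12138118434565394 g 58.74169170856476
```

View pics/o3.png

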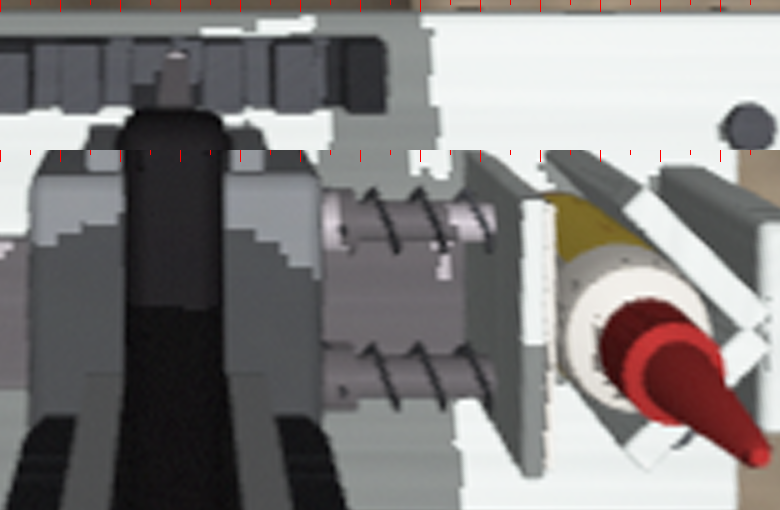

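Pad face is at s≈70.5 (about 9 mm squeezed), with the bottle against the V. The tooth is at s≈9 and the notch at 11.3. I'll advance 2.6 mm, then lower to just above the tooth tops.

Request:
{"method": "apply_moves", "body": {
  "moves": [
    {"jaw":0,"offset":[0,1.3,0],"rot":[0,0,0]},
    {"jaw":0,"offset":[0,1.3,0],"rot":[0,0,0]},
    {"jaw":0,"offset":[0,0,1.5],"rot":[0,0,0]},
    {"jaw":0,"offset":[0,0,1.5],"rot":[0,0,0]},
    {"jaw":0,"offset":[0,0,1],"rot":[0,0,0]}
  ]
}}

```text
time_s: 7.58
eef_pos: [0.4879, 0.1803, 0.0793]
eef_rot: [0.001, -0.022, 1.0, -0.002]
wrist_force: [6.1, -10.8, -6.9]
opening: 0.129
grasp_force: 58.8
```

Request:
{"method": "apply_moves", "body": {
  "moves": [
    {"jaw":0,"offset":[0,0,1],"rot":[0,0,0]},
    {"jaw":0,"offset":[0,0,1],"rot":[0,0,0]},
    {"jaw":0,"offset":[0,0,1],"rot":[0,0,0]},
    {"jaw":0,"offset":[0,0,0],"rot":[0,0,0]},
    {"jaw":0,"offset":[0,0,0],"rot":[0,0,0]}
  ]
}}

```text
time_s: 8.2
eef_pos: [0.4879, 0.1803, 0.0764]
eef_rot: [0.001, -0.022, 1.0, -0.002]
wrist_force: [5.3, -10.7, -5.7]
opening: 0.125
grasp_force: 58.8
```

```bash
python3 - <<'E'
from h import *
tcps()
E
```

```text
t 8.2 s 11.0 t 0.5 z 0.0764 Fs -11.0 Ft 4.8 -5.7 M [-1.52 -1.04  0.03] op 0.12513078368873987 g 58.819207549095154
```

At z=0.0764 (below standing height) the spring still pulls down, so the tooth is entering the notch. I'll keep lowering.

Request:
{"method": "apply_moves", "body": {
  "moves": [
    {"jaw":0,"offset":[0,0,1],"rot":[0,0,0]},
    {"jaw":0,"offset":[0,0,1],"rot":[0,0,0]},
    {"jaw":0,"offset":[0,0,1],"rot":[0,0,0]},
    {"jaw":0,"offset":[0,0,0],"rot":[0,0,0]},
    {"jaw":0,"offset":[0,0,0],"rot":[0,0,0]}
  ]
}}

```text
time_s: 8.82
eef_pos: [0.488, 0.1803, 0.0735]
eef_rot: [0.001, -0.022, 1.0, -0.002]
wrist_force: [5.4, -9.6, -5.4]
opening: 0.125
grasp_force: 58.9
```

Request:
{"method": "apply_moves", "body": {
  "moves": [
    {"jaw":0.25,"offset":[0,0,0],"rot":[0,0,0]},
    {"jaw":0.45,"offset":[0,0,0],"rot":[0,0,0]},
    {"jaw":0.45,"offset":[0,0,0],"rot":[0,0,0]},
    {"jaw":0.45,"offset":[0,0,0],"rot":[0,0,0]},
    {"jaw":0.45,"offset":[0,0,0],"rot":[0,0,0]}
  ]
}}

```text
time_s: 9.45
eef_pos: [0.487, 0.1824, 0.0739]
eef_rot: [0.0, -0.022, 1.0, 0.0]
wrist_force: [0.1, -0.4, -0.6]
opening: 0.45
grasp_force: 0.0
```

Request:
{"method": "apply_moves", "body": {
  "moves": [
    {"jaw":0.45,"offset":[0,0,-10],"rot":[0,0,0]},
    {"jaw":0.45,"offset":[0,0,-20],"rot":[0,0,0]},
    {"jaw":0.45,"offset":[0,0,-30],"rot":[0,0,0]},
    {"jaw":0.45,"offset":[-15,0,-15],"rot":[0,0,0]},
    {"jaw":0.45,"offset":[0,0,0],"rot":[0,0,0]}
  ]
}}

```text
time_s: 10.07
eef_pos: [0.5039, 0.1831, 0.151]
eef_rot: [0.002, -0.022, 1.0, 0.0]
wrist_force: [0.2, -0.3, -0.4]
opening: 0.451
grasp_force: 0.0
```

```bash
python3 - <<'E'
from h import *
tcps(); im,d,P,K,C=shot("wrist","w6.png")
rel=P[...,:2]-c; S=rel@ey*1000; T=rel@ex*1000; Z=P[...,2]*1000
m=(Z>85)&(Z<110)&(S<25)&(S>-10)&(abs(T)<60)
print("bar",m.sum(),np.percentile(S[m],[3,50,97]),np.percentile(Z[m],[5,50,95]))
cv2.imwrite("pics/o4.png",np.vstack([ortho(im,K,C,.022,-58,-33,-20,110),ortho(im,K,C,.054,-30,30,-20,110)]))
E
```

```text
t 10.075 s 13.0 t 16.6 z 0.151 Fs -0.4 Ft 0.2 -0.4 M [ 0.01  0.01 -0.02] op 0.45059388180407545 g 0.0
bar 1833 [ 6.14084453 11.7439695  17.56943247] [90.34941368 92.54323639 93.78098481]
```

View pics/o4.png

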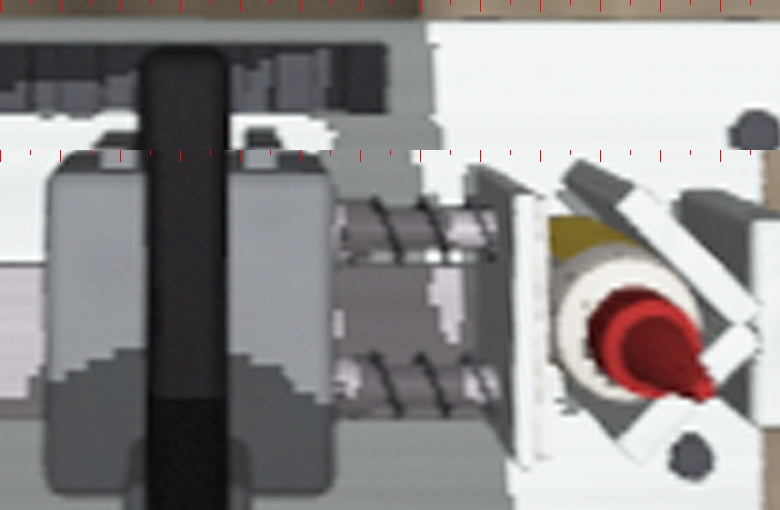

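Bar top is at 92.5 mm, so it is fully down with the tooth in the notch. The pad face (px 549, s≈71) is squeezed about 11.5 mm (about 3.5 N). The bottle is upright between pad and V, and the gripper is clear.

```bash
python3 -c "
from bench import ctrl
print(ctrl.hand_in())"
```

```text
the job is handed in; nothing more can be done
None
```

I handed the job in at about 10 s: the glue bottle is upright, home in the V block, with the tooth fully in a notch, the pad squeezed about 11.5 mm (about 3.5 N), and nothing else touched.

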